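# Clear the hold-down bed and clamp the sheet

## Robot

A 6-joint arm with a two-finger parallel gripper is mounted at the origin on the work surface. World frame = base frame: x ahead of the robot, y to its left, z up, the work surface at z = 0. Lengths are in m, angles in degrees, forces in N, time in s.
With the tool pointing down it reaches from about 0.25 to 0.775 m from the base axis. Payload 4 kg.
Tool frame: the origin (TCP) lies midway between the tips of the shut fingers; the grasp point (between the pads) lies 19 mm behind it (bot.hold_point_z is the distance from the TCP to the grasp point, in m); z points along the fingers, y is the line along which they close (so a half turn about z gives the same grasp; the last joint's range is limited). The gripper opens to 85 mm and grips with 20 to 120 N. Pads are 22 mm wide; open, the fingers measure 114 mm over their backs; the gripper's body (76 mm by 85 mm) begins 54 mm behind the grasp point. The pads swing forward as they close: fully open they stand 13 mm farther back than shut.
Start: joints at [-77.069, 4.996, 78.535, -0, 96.463, -5.907], TCP at [0.178, -0.521, 0.231] pointing down, gripper open.
Joint ranges: [-177.83, 177.83], [-43.37, 116.18], [15.69, 146.23], [-61.86, 241.86], [9.47, 152.12], [-147.06, 147.06]. Speed limits (degrees/s): [159.86, 159.86, 180, 180, 180, 180].

## Interface

Orientations are given as [roll, pitch, yaw] about the fixed x, y, z axes, in that order (R = Rz(yaw) Ry(pitch) Rx(roll)).
In Python, from station import sense, viewer, job_done, bot gives the robot as it stands. The module is installed in compiled form; this text tells all that it offers.
- The arm moves only by the shell command python3 -m inch 'ROWS'. ROWS is text: rows parted by semicolons, each of 7 numbers parted by spaces: the closure, from -1 (fully open) to 1 (shut), then the shift along the tool's x, y, z in m, then the turn, a rotation vector about the tool's x, y, z in degrees. A call has 1 to 5 rows; each row is the pose to reach, as a shift and turn from the pose commanded when the call began, along the tool's axes at that moment; what a row does not reach only later rows make up. A row lasts 1/10 s, in which the tool goes at most 50 mm and 8.59 degrees, less where a joint would pass 70% of its speed; a pose out of reach is approached as far as the arm can. A call with a gripper value outside its range is refused whole. The fingers move at their own pace and stop on an object; the grip force is fixed at half the most. Time passes only in rows, so rows that repeat a pose let the fingers close. It gives the time, the measured TCP pose, the force, the opening and the grip force at its end, in the units of the state.
- sense(): the state, without advancing time (a new reading comes with each control period).
- viewer.grab_frame(name): name is "scene" or "top"; returns (picture, depth): 480x640x3 uint8, red, green, blue; 480x640 float32, m along the optical axis (not along the pixel's ray), 0 where there is no reading.
- viewer.camera_info(name): a dict with "fx", "fy", "cx", "cy" (pixels), "R" (3x3) and "t" (3): a world point X has camera coordinates R X + t. Camera axes: x right, y down, z forward; pixel columns grow to the right and rows downward; lengths in m; the calibration is good to about 2 mm. A picture is of the moment at which its call begins. camera_info takes no time and is no camera call.
- job_done(): hands the job in; it is judged then, once.
Trained networks look in the newest picture that a camera, given by its name, has taken for a name from the list of things; names that differ only in an ending like _2 or _b are one class to them, and where a whole thing is asked for, a point or a joint stands for the part that bears it (a point fixed in the world has none). Each returns a list of dicts, best first, with "confidence" (0 to 1); they miss things now and then, are a little off and sometimes report something else, mostly with a low value. They report only what shows in the picture. A call takes as long as a camera call. They do not tell look-alikes from the thing itself.
- viewer.recognise(camera, target): "point" ([column, row] in pixels, amid what is visible of it).
The state is a dict: "time": time; "joint_pos": joint angles; "qd": joint speeds; "effort": joint torques, N m; "position": TCP position; "ee_rot": TCP orientation; "force": force on the tool from outside, world axes, zero at the start; "wrist_torque": the same for the moment, N m; "gripper_width": opening from 0.0 (shut) to 1.0 (fully open); "grip_force": force on a finger pad.
Only numpy, scipy, OpenCV 4.12 (cv2) and the standard library are available. Lean on these libraries where they do the work, as an engineer would, in place of code of your own. Each camera call takes 0.05 s, during which the arm holds its last target. There are 200 camera calls.

## Task

Use the scraper block to sweep the three copper offcuts along the bed and into the yellow catch pan at its end, without touching them with the gripper. Then swing the red lever on the head fully down so that the foot clamps the sheet. Leave the scraper standing upright on the bench, clear of the station, and do not disturb the magnet, the screwdriver or the spray can.

Things in the scene. Friction and masses are not known exactly. Their poses are not given: they have to be found in the camera images.
- station: Fixed hold-down station. Grey bed 290 (x) x 280 (y) mm, top 43 mm above the bench with the fixed sheet on it (bare metal on the robot's side, cream painted behind). Origin: centre of the bed's underside. At yaw 0 x points away from the robot, y to the left. Blue head and column stand on the bed at x +35 to +140, y -35 to +35 mm, top 175 mm above the bench.
- foot_pad (a point): Centre of the underside of the black rubber foot, 50 (x) x 90 (y) mm, that hangs under the head at station x +60, y 0 mm; 28 mm above the sheet when the lever is up, on the sheet when it is down.
- pan (a point): Centre of the inner floor of the yellow catch pan fixed to the bed's +y end; axes as the station. Pan outer size 190 (x) x 130 (y) x 30 mm high, walls and floor 3 mm; its rim is 13 mm below the bed's top, its near wall is 2 mm off the bed's end (station y +142 mm).
- lane (a point): Point on the bed's top surface, station x -80, y 0 mm: the middle of the open strip in front of the head. Offcuts lie within 45 mm of this line in x, station y -70 to +135 mm; axes as the station.
- pivot (a point): Lever's pivot on the front of the head, 150 mm above the bench; the axis is the station's x. Fixed.
- lever (a joint): Lever angle, rad: 0 = fully raised (handle points to station -y and 0.8 rad above level), 1.0 = fully down (0.2 rad below level). Friction holds it where it is left; about 4 N on the handle moves it.
- lever_handle (a point): Middle of the lever's red flat handle, 100 mm from the pivot; handle 60 mm long (60 to 120 mm from the pivot), 24 mm wide along station x, 14 mm thick. It moves with the lever.
- offcut0: Loose copper bar offcut 45 x 20 x 8 mm, 55 g, flat on the sheet; origin: centre of its underside
- offcut1: Loose copper bar offcut 45 x 20 x 8 mm, 55 g, flat on the sheet; origin: centre of its underside
- offcut2: Loose copper bar offcut 45 x 20 x 8 mm, 55 g, flat on the sheet; origin: centre of its underside
- scraper: Loose scraper block standing on the bench: black foot 130 (x) x 34 (y) x 18 mm high, light wood grip above it 90 (x) x 22 (y) mm from 18 to 62 mm height; 0.25 kg. Origin: centre of its underside. Grip it across y; the long side faces are the wiping faces.
- magnet: Bystander: red and steel welding magnet 86 x 70 x 26 mm on the bench; origin: centre of its underside
- screwdriver: Bystander: screwdriver with orange handle lying on the bench, about 200 mm long
- spray_can: Bystander: upright green-labelled spray can, 64 mm diameter, 160 mm tall; origin: centre of its underside
Mind the look-alikes: they are no part of the job. Of the things that look like the scraper, the middle-sized one is meant.

How it is judged (in metres and radians):
On the way, in this order (a step that is already met when the one before it is completed fails the run):
1. all three offcuts lie in the catch pan (x of offcut0 in the frame of pan between -0.095 and 0.095 m and y of offcut0 in the frame of pan between -0.068 and 0.065 m and z of each of offcut0, offcut1, offcut2 in the frame of pan below 0.033 m and x of offcut1 in the frame of pan between -0.095 and 0.095 m and y of offcut1 in the frame of pan between -0.068 and 0.065 m and x of offcut2 in the frame of pan between -0.095 and 0.095 m and y of offcut2 in the frame of pan between -0.068 and 0.065 m), for 0.2 s.
2. after that, the lever is swung fully down (value of joint lever above 0.92 rad), for 0.2 s.
At the end, for the whole second after the job is handed in: All three offcuts are inside the catch pan, below its rim; the lever is within 0.08 rad of fully down; the scraper stands upright (within 0.15 rad) and still on the bench, outside the station's bed and pan (all of step 1 and value of joint lever above 0.92 rad and height (world z) of scraper below 0.012 m and angle between scraper's own z axis and vertical below 0.15 rad and linear speed of scraper below 0.02 m/s and (y of scraper in the frame of station below -0.155 m or x of scraper in the frame of station below -0.16 m or y of scraper in the frame of station above 0.285 m or x of scraper in the frame of station above 0.16 m)); the robot touches nothing.
It fails at once if the gripper or arm touches an offcut (over 1 N) (contact force between any of the fingers, the arm and offcut0 above 1 N or contact force between any of the fingers, the arm and offcut1 above 1 N or contact force between any of the fingers, the arm and offcut2 above 1 N).
It fails at once if the welding magnet is moved more than 30 mm (distance of magnet from where it was at the start of the episode above 0.03 m).
It fails at once if the screwdriver is moved more than 30 mm (distance of screwdriver from where it was at the start of the episode above 0.03 m).
It fails at once if the spray can is moved more than 30 mm (distance of spray_can from where it was at the start of the episode above 0.03 m).
It also fails if it takes over 67 s, if anything falls off the work surface, if the arm or the gripper's body presses on something with over 40 N, if the wrist force passes 120 N, or if a joint passes its speed limit or range.

## Working session

There is one attempt and no reset: what is moved stays moved. The work goes in short steps, Python scripts to look and compute and a shell command to move; the robot and the scene stay as the last step left them, time stands still between calls to the robot, and variables do not carry over. Pictures are saved under pics/ and viewed, at most 10 in all, crops included, and the job is handed in when it is done.

```bash
mkdir -p pics; python3 - <<'E'
from station import sense, viewer, bot
import cv2,numpy as np
s=sense();print({k:s[k] for k in("time","position","ee_rot","force","gripper_width")},bot.hold_point_z)
for n in("scene","top"):
    im,d=viewer.grab_frame(n);cv2.imwrite(f"pics/{n}0.png",im[:,:,::-1]);np.save(f"d_{n}.npy",d)
    c=viewer.camera_info(n);print(n,c)
    for t in("scraper","offcut0","lever_handle","magnet","screwdriver","spray_can","station"):
        print(n,t,[(np.round(r["point"]).tolist(),round(r["confidence"],2)) for r in viewer.recognise(n,t)])
E
```

```text
{'time': 0.0, 'position': array([ 0.1774658 , -0.52004124,  0.23008992]), 'ee_rot': array([-1.79868988e+02, -1.41363240e-02,  1.88369501e+01]), 'force': array([ 0.17352201, -0.78613959,  0.28824765]), 'gripper_width': 1.000148605657056} 0.0187
scene {'fx': 464.9644908634519, 'fy': 464.9644908634519, 'cx': 316.39777444252917, 'cy': 234.49574460968003, 'R': array([[ 0.67204036,  0.74040236, -0.01288777],
       [ 0.38986702, -0.36855955, -0.84390021],
       [-0.62957562,  0.56211049, -0.53634536]]), 't': array([-0.40808546, -0.07255353,  1.55569248])}
scene scraper [([213.0, 300.0], 0.98), ([103.0, 363.0], 0.83), ([174.0, 322.0], 0.66), ([338.0, 248.0], 0.22)]
scene offcut0 [([318.0, 254.0], 0.67), ([448.0, 206.0], 0.64), ([335.0, 247.0], 0.53)]
scene lever_handle [([332.0, 223.0], 0.47)]
scene magnet [([198.0, 363.0], 0.97)]
scene screwdriver [([258.0, 398.0], 0.58)]
scene spray_can [([449.0, 208.0], 0.79)]
scene station [([354.0, 264.0], 0.67), ([199.0, 363.0], 0.33)]
top {'fx': 455.26109723451185, 'fy': 455.26109723451185, 'cx': 317.1543670757287, 'cy': 239.48600935025138, 'R': array([[ 6.66752170e-04, -9.99994263e-01, -3.32098965e-03],
       [-9.91233744e-01, -2.22140367e-04, -1.32119700e-01],
       [ 1.32118205e-01,  3.37996810e-03, -9.91228206e-01]]), 't': array([0.02150588, 0.62333895, 1.12576821])}
top scraper [([449.0, 302.0], 0.84), ([405.0, 314.0], 0.78), ([515.0, 302.0], 0.6)]
top offcut0 [([239.0, 286.0], 0.58), ([270.0, 276.0], 0.46), ([293.0, 284.0], 0.43)]
top lever_handle [([301.0, 239.0], 0.81)]
top magnet [([453.0, 248.0], 0.93)]
top screwdriver [([435.0, 190.0], 0.95)]
top spray_can [([122.0, 230.0], 0.93)]
top station [([264.0, 258.0], 0.69)]
```

View pics/top0.png

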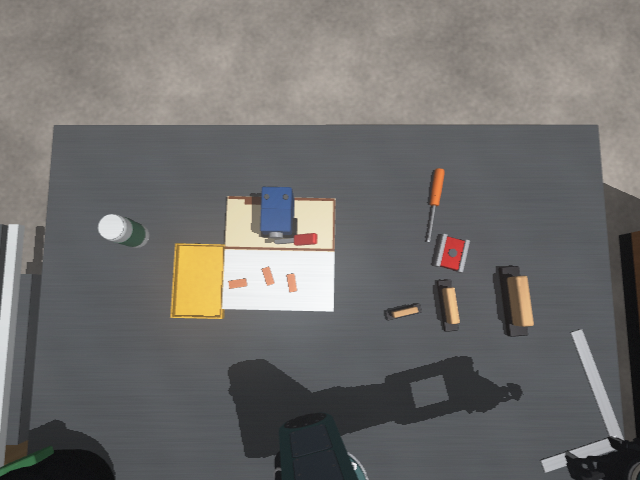

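View pics/scene0.png

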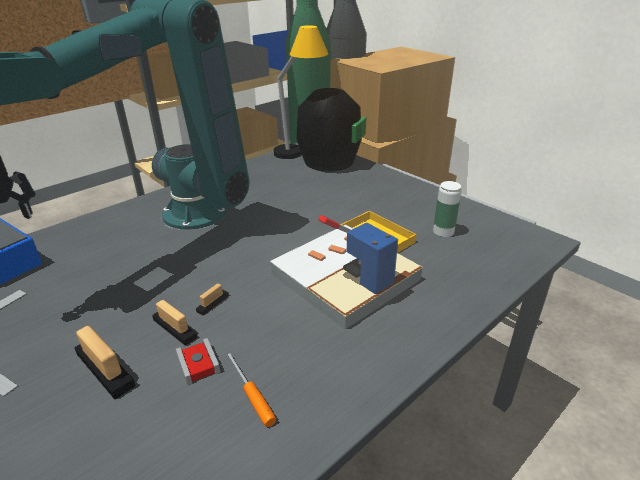

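Top view: the scraper look-alikes are small (403,312), middle (449,303) and large (517,302). In the scene view they are at (211,298), (174,320) and (103,360). I choose the middle one. The offcuts are at (237,284), (268,276) and (292,282), and the red handle is at (306,239).

```bash
cat >h.py <<'E'
import numpy as np,cv2
from station import viewer,sense
def cloud(n,d):
    c=viewer.camera_info(n);v,u=np.mgrid[:480,:640]
    P=np.stack([(u-c["cx"])/c["fx"]*d,(v-c["cy"])/c["fy"]*d,d],-1)
    return (P-c["t"])@c["R"]
def ray(n,p):
    c=viewer.camera_info(n);C=-c["R"].T@c["t"];k=c["R"].T@np.array([(p[0]-c["cx"])/c["fx"],(p[1]-c["cy"])/c["fy"],1]);return C,k/np.linalg.norm(k)
def tri(p,q):
    A=np.zeros((3,3));b=np.zeros(3)
    for n,x in(("top",p),("scene",q)):
        C,k=ray(n,x);M=np.eye(3)-np.outer(k,k);A+=M;b+=M@C
    return np.linalg.solve(A,b)
def at_z(n,p,z):
    C,k=ray(n,p);return C+k*(z-C[2])/k[2]
def rect(P,m):
    # world min-area rect of masked points
    X=P[m];(c,s,a)=cv2.minAreaRect((X[:,:2]*1000).astype(np.float32));return np.round(c,1),np.round(s,1),round(a,1),np.round(np.percentile(X[:,2],[5,50,95])*1000,1),len(X)
E
python3 - <<'E'
from h import *
im=cv2.imread("pics/top0.png");P=cloud("top",np.load("d_top.npy"));hsv=cv2.cvtColor(im,cv2.COLOR_BGR2HSV)
S=cloud("scene",np.load("d_scene.npy"))
def win(x0,x1,y0,y1):
    m=np.zeros((480,640),bool);m[y0:y1,x0:x1]=1;return m
z=P[...,2]
H,Sa,V=[hsv[...,i] for i in range(3)]
print("bench z",np.median(z[330:350,450:480]))
for n,w in(("small",(380,425,298,325)),("mid",(430,465,275,336)),("large",(490,540,260,340))):
    m=win(*w)
    print(n,"grip top",rect(P,m&(z>.8*np.percentile(z[m],98))),"foot",rect(P,m&(z>.006)&(z<.03)))
# station
m=win(200,345,190,320);print("bed",rect(P,m&(abs(z-.043)<.006)))
print("head",rect(P,win(255,300,180,245)&(z>.165)))
red=((H<8)|(H>172))&(Sa>150)&(V>120)
print("handle",rect(P,win(285,325,228,250)&red),)
X=P[win(285,325,228,250)&red];print(X[:: max(1,len(X)//12)].round(3).tolist())
for n,w in(("o0",(225,250,275,292)),("o1",(260,277,264,290)),("o2",(284,302,270,295))):
    print(n,rect(P,win(*w)&(Sa>70)))
print("pan",rect(P,win(165,226,238,325)&(H>18)&(H<35)&(Sa>150)))
print("mag",rect(P,win(425,475,230,275)&(z>.008)),"drv",rect(P,win(420,450,160,245)&(z>.006)),"can",rect(P,win(90,155,205,255)&(z>.1)))
# two-view check of mid grip top centre
Z=S[...,2];hs=cv2.cvtColor(cv2.imread("pics/scene0.png"),cv2.COLOR_BGR2HSV)
ms=win(140,200,290,345)&(hs[...,0]>8)&(hs[...,0]<22)&(hs[...,1]>70);
for zt in(0,):
    print("scene mid wood",rect(S,ms), "top part",rect(S,ms&(Z>.055)))
print(tri((450,303.5),(174,318)))
print("scene handle",rect(S,win(315,345,212,232)&((hs[...,0]<8)|(hs[...,0]>172))&(hs[...,1]>150)))
cv2.imwrite("pics/crop.png",cv2.resize(im[255:345,375:545],None,fx=4,fy=4,interpolation=cv2.INTER_CUBIC))
E
```

```text
bench z -8.089201164508957e-05
small grip top (array([ 446.4, -106.2]), array([250.5,  28.5]), 86.1, array([39.4, 43.1, 47.3]), 163) foot (array([ 448.8, -192. ]), array([ 44. , 104.5]), 13.4, array([ 8.3, 12.6, 18.8]), 175)
mid grip top (array([ 443.6, -155.3]), array([ 89.4, 340.5]), 5.0, array([55. , 61.2, 65.6]), 358) foot (array([ 458.1, -320.9]), array([130.7,  73.9]), 9.7, array([ 9.7, 17.8, 25.3]), 385)
large grip top (array([ 462.7, -240.4]), array([121.1, 516. ]), 1.2, array([73.3, 83.1, 87.6]), 721) foot (array([ 463.3, -476.6]), array([193.5,  98.5]), 13.7, array([ 8.7, 23.6, 27.7]), 773)
bed (array([590.7, 118.5]), array([280.9, 291.3]), 88.7, array([39.5, 43.2, 46.9]), 10145)
head (array([595.1,  96.1]), array([282.4,  91. ]), 14.0, array([171. , 175.2, 190.6]), 1523)
handle (array([601.7,  29. ]), array([17.4,  6.5]), 0.1, array([224.6, 227.8, 231. ]), 27)
[[0.61, 0.032, 0.228], [0.61, 0.028, 0.228], [0.608, 0.03, 0.227], [0.608, 0.026, 0.227], [0.606, 0.028, 0.228], [0.604, 0.03, 0.227], [0.604, 0.026, 0.225], [0.601, 0.03, 0.23], [0.602, 0.026, 0.227], [0.599, 0.028,
[... 356 characters left out ...]
an (array([518. , 208.9]), array([384. , 189.9]), 88.9, array([-0.4,  3.6, 28.8]), 3525)
mag (array([ 568.9, -173. ]), array([127.1, 411.5]), 10.4, array([14.9, 22.9, 28.2]), 962) drv (array([ 602.3, -200.1]), array([175.8, 479.5]), 51.6, array([11.7, 21.8, 28.1]), 559) can (array([573.2, 267.8]), array([537.7,  64.4]), 74.2, array([109.6, 158.3, 163.3]), 844)
scene mid wood (array([ 816.6, -425.8]), array([ 54.4, 991.7]), 72.7, array([23.9, 54.7, 64.1]), 585) top part (array([ 854.2, -437.8]), array([ 52.5, 912.8]), 72.6, array([57.2, 62. , 64.5]), 284)
[ 0.46184736 -0.31231748  0.03617692]
scene handle (array([ 931.1, -280.6]), array([ 46.4, 946.5]), 45.0, array([197.8, 221.7, 228.3]), 78)
```

View pics/crop.png

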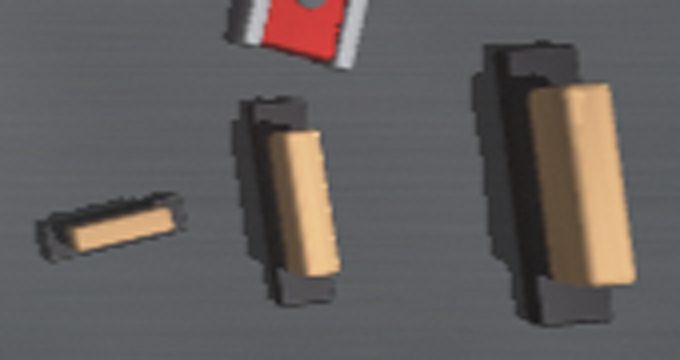

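The crop shows the middle block at crop (305,200), which is top pixel (451,305). It has a wood grip on a black foot, about 130 mm long and 62 mm high, which matches the description. Next I redo the measurements without the missing-depth points.

```bash
python3 - <<'E'
from h import *
im=cv2.imread("pics/top0.png");D=np.load("d_top.npy");P=cloud("top",D);hsv=cv2.cvtColor(im,cv2.COLOR_BGR2HSV)
D2=np.load("d_scene.npy");S=cloud("scene",D2);hs=cv2.cvtColor(cv2.imread("pics/scene0.png"),cv2.COLOR_BGR2HSV)
def box(P,D,x0,x1,y0,y1,z0,z1):
    return (D>0)&(P[...,0]>x0)&(P[...,0]<x1)&(P[...,1]>y0)&(P[...,1]<y1)&(P[...,2]>z0)&(P[...,2]<z1)
B=dict(midgrip=(.38,.54,-.36,-.27,.05,.075),midfoot=(.38,.54,-.36,-.27,.009,.026),biggrip=(.36,.58,-.53,-.42,.07,.1),bigfoot=(.36,.58,-.54,-.42,.009,.03),small=(.4,.48,-.25,-.16,.008,.07),
 mag=(.5,.62,-.36,-.25,.008,.05),drv=(.57,.8,-.32,-.22,.006,.05),can=(.5,.75,.42,.6,.03,.2),head=(.55,.76,.06,.18,.165,.185),lever=(.54,.64,-.05,.12,.14,.26))
for k,b in B.items():
    for n,p,d,h in(("top",P,D,hsv),("scn",S,D2,hs)):
        m=box(p,d,*b)
        if k=="lever": m&=((h[...,0]<8)|(h[...,0]>172))&(h[...,1]>150)
        if m.sum()>5: print(k,n,*rect(p,m),"med",np.round(np.median(p[m],0)*1000,1))
# bed edges from rows
m=box(P,D,.3,.9,-.15,.4,.035,.05);X=P[m];
for nm,a in(("-y edge",1),("-x edge",0)):
    o=1-a;e=[]
    lo,hi=(.46,.72) if a==1 else (0,.24)
    for c in np.arange(lo,hi,.008):
        q=X[(abs(X[:,o]-c)<.005)]
        if len(q)>5:e.append((c,np.min(q[:,a])))
    e=np.array(e);f=np.polyfit(e[:,0],e[:,1],1);print(nm,f, np.degrees(np.arctan(f[0])))
ml=box(P,D,.55,.65,-.05,.12,.14,.26)&(hsv[...,1]>150);ml&=((hsv[...,0]<8)|(hsv[...,0]>172))
X=P[ml];print("lever pix/y-z",np.round(X[np.argsort(X[:,1])][::max(1,len(X)//8)],3).tolist())
E
```

```text
midgrip top [ 457.2 -313.9] [89.7 23.4] 7.3 [54.3 61.1 65.2] 353 med [ 457.5 -311.9   61.1]
midgrip scn [ 459.1 -314.3] [91.  22.6] 7.0 [52.2 61.6 64.3] 334 med [ 465.1 -316.3   61.6]
midfoot top [ 457.1 -313.8] [130.   35.6] 6.5 [12.7 17.8 23. ] 351 med [ 454.5 -304.2   17.8]
midfoot scn [ 459.3 -315.2] [133.6  34.2] 8.4 [10.6 17.7 23.1] 374 med [ 494.6 -322.9   17.7]
biggrip top [ 468.2 -481.4] [121.9  30.7] 4.3 [74.  83.1 86.6] 691 med [ 467.5 -478.5   83.1]
biggrip scn [ 473.2 -481.9] [124.5  31.2] 4.6 [73.8 84.  86.3] 747 med [ 482.6 -483.7   84. ]
bigfoot top [ 468.4 -480.6] [176.7  48. ] 4.3 [12.5 23.7 27.7] 733 med [ 464.8 -466.5   23.7]
bigfoot scn [ 470.7 -482. ] [182.2  47.3] 4.5 [11.8 24.1 27. ] 801 med [ 531.  -493.2   24.1]
small top [ 440.8 -201.8] [24.1 89.2] 13.2 [ 9.3 36.  45.7] 317 med [ 441.7 -198.5   36. ]
small scn [ 444.1 -202.4] [26.4 87.9] 10.5 [10.  25.2 44.7] 453 med [ 447.8 -206.7   25.2]
mag top [ 560.  -322.2] [119.8  75.5] 0.1 [15.3 22.4 27.6] 852 med [ 577.8 -322.    22.4]
mag scn [ 559.9 -322. ] [ 75.8 120. ] 89.8 [14.8 22.9 30.6] 998 med [ 576.  -320
[... 342 characters left out ...]
6 med [651.7 477.1 109.3]
head top [663.3 116.4] [131.8  73.5] 1.9 [170.9 175.  178.8] 1431 med [673.5 114.8 175. ]
head scn [667.  114.4] [131.1  74.6] 1.4 [167.1 175.2 178.3] 897 med [683.2 107.8 175.2]
lever top [601.7  29. ] [17.4  6.5] 0.1 [224.6 227.8 231. ] 27 med [602.   27.9 227.8]
lever scn [612.2  42.4] [52.1 21.3] 65.9 [197.8 221.5 228. ] 77 med [611.4  31.6 221.5]
-y edge [-0.02256553 -0.00752105] -1.29269023875133
-x edge [0.02039443 0.44376069] 1.1683526793152839
lever pix/y-z [[0.595, 0.026, 0.229], [0.602, 0.026, 0.227], [0.606, 0.026, 0.226], [0.601, 0.028, 0.231], [0.604, 0.028, 0.228], [0.598, 0.028, 0.225], [0.601, 0.03, 0.23], [0.606, 0.03, 0.229], [0.593, 0.03, 0.224]]
```

```bash
cat >>h.py <<'E'
from scipy.spatial.transform import Rotation as Ro
def go(x,y,z,yaw,rp=(180,0)):
    s=sense();R=Ro.from_euler("xyz",s["ee_rot"],degrees=True);T=Ro.from_euler("xyz",[rp[0],rp[1],yaw],degrees=True)
    d=R.inv().apply(np.array([x,y,z])-s["position"]);t=(R.inv()*T).as_rotvec(degrees=True)
    print("t",s["time"],"pos",s["position"].round(4),"rot",s["ee_rot"].round(1),"shift",d.round(4),"turn",t.round(2),"rows",np.linalg.norm(d)/.05)
O=np.array([.591,.119]);Y=-1.2
def st(x,y):
    return O+Ro.from_euler("z",Y,degrees=True).apply([x,y,0])[:2]
E
python3 -c "
from h import *
go(.458,-.314,.15,7.2);go(.458,-.314,.026,7.2)"
```

```text
t 0.8 pos [ 0.1776 -0.5206  0.2314] rot [180.    0.   18.8] shift [ 0.3321 -0.105   0.0814] turn [1.000e-02 0.000e+00 1.164e+01] rows 7.153169198380371
t 0.8 pos [ 0.1776 -0.5206  0.2314] rot [180.    0.   18.8] shift [ 0.3321 -0.105   0.2054] turn [1.000e-02 0.000e+00 1.164e+01] rows 8.08660957645598
```

```bash
python3 -m inch '-1 0.06 -0.02 0.015 0 0 2.5; -1 0.105 -0.033 0.025 0 0 5; -1 0.15 -0.047 0.035 0 0 7.5; -1 0.195 -0.062 0.045 0 0 10; -1 0.24 -0.076 0.06 0 0 11.6'; python3 -c "
from h import *
go(.458,-.314,.13,7.2)"
```

```text
time: 1.3
position: [0.3749, -0.3752, 0.1744]
ee_rot: [179.9, -0.1, 7.1]
force: [1.4, -1.0, -0.7]
gripper_width: 1.0
grip_force: 0.0
t 1.3 pos [ 0.3749 -0.3752  0.1744] rot [ 1.799e+02 -1.000e-01  7.100e+00] shift [ 0.09   -0.0504  0.0444] turn [ 0.11 -0.07 -0.05] rows 2.246614568735663
```

```bash
python3 -m inch '-1 0.035 -0.02 0.015 0 0 0; -1 0.07 -0.04 0.03 0 0 0; -1 0.09 -0.05 0.044 0 0 0; -1 0.09 -0.05 0.044 0 0 0'; python3 -c "
from h import *
go(.458,-.314,.026,7.2)"
```

```text
time: 1.7
position: [0.4573, -0.3122, 0.1272]
ee_rot: [-179.8, 0.1, 7.5]
force: [-0.9, -0.1, -0.3]
gripper_width: 0.999
grip_force: 0.0
t 1.7 pos [ 0.4573 -0.3122  0.1272] rot [-1.798e+02  1.000e-01  7.500e+00] shift [0.0007 0.0023 0.1012] turn [-0.23  0.14  0.29] rows 2.0249722388689886
```

```bash
python3 -m inch '-1 0 0.001 0.035 0 0 0; -1 0 0.001 0.07 0 0 0; -1 0 0.001 0.09 0 0 0; -1 0 0.001 0.101 0 0 0; -1 0 0.001 0.101 0 0 0'&& python3 -m inch '1 0 0 0 0 0 0;1 0 0 0 0 0 0;1 0 0 0 0 0 0;1 0 0 0 0 0 0;1 0 0 0 0 0 0'; python3 -c "
from h import *
go(.458,-.314,.026,7.2)"
```

```text
time: 2.2
position: [0.4551, -0.3163, 0.0277]
ee_rot: [-179.9, 0.1, 7.2]
force: [-0.0, 0.2, 0.2]
gripper_width: 0.997
grip_force: 0.0
time: 2.7
position: [0.4569, -0.3165, 0.0298]
ee_rot: [179.9, -0.1, 7.2]
force: [-0.5, 0.7, 4.5]
gripper_width: 0.249
grip_force: 60.0
t 2.7 pos [ 0.4569 -0.3165  0.0298] rot [ 1.799e+02 -1.000e-01  7.200e+00] shift [ 0.0014 -0.0023  0.0038] turn [ 0.06 -0.06  0.05] rows 0.09383559448689437
```

```bash
python3 -m inch '1 0 0 -0.02 0 0 0;1 0 0 -0.05 0 0 0;1 0 0 -0.085 0 0 0;1 0 0 -0.12 0 0 0;1 0 0 -0.12 0 0 0'; python3 -c "
from h import *
go(*st(-.08,-.09),.15,-1.2)"
```

```text
time: 3.2
position: [0.459, -0.3184, 0.1552]
ee_rot: [179.5, -0.5, 7.2]
force: [0.5, -0.9, -1.1]
gripper_width: 0.248
grip_force: 59.5
t 3.2 pos [ 0.459  -0.3184  0.1552] rot [179.5  -0.5   7.2] shift [ 0.0938 -0.34    0.0029] turn [ 0.48 -0.49  8.45] rows 7.0546679972465425
```

```bash
python3 -m inch '1 0.012 -0.035 0 0 0 2; 1 0.022 -0.08 0 0 0 4; 1 0.034 -0.125 0 0 0 6; 1 0.047 -0.17 0 0 0 8; 1 0.06 -0.215 0 0 0 8.4'; python3 -m inch '1 0.011 -0.04 0 0 0 0;1 0.021 -0.08 0 0 0 0;1 0.021 -0.11 0 0 0 0;1 0.021 -0.12 0 0 0 0;1 0.021 -0.12 0 0 0 0'; python3 - <<'E'
from h import *
go(*st(-.08,-.09),.085,-1.2)
im,d=viewer.grab_frame("scene");S=cloud("scene",d);cv2.imwrite("pics/s1.png",cv2.resize(im[150:330,220:460,::-1],None,fx=3.2,fy=3.2))
im,d=viewer.grab_frame("top");cv2.imwrite("pics/t1.png",im[:,:,::-1])
E
```

```text
time: 3.7
position: [0.488, -0.0935, 0.1472]
ee_rot: [-180.0, 0.1, -1.2]
force: [0.9, 0.3, -1.9]
gripper_width: 0.25
grip_force: 59.6
time: 4.2
position: [0.5115, 0.0252, 0.1476]
ee_rot: [180.0, 0.1, -1.0]
force: [-0.5, 0.1, -2.3]
gripper_width: 0.25
grip_force: 59.6
t 4.2 pos [0.5115 0.0252 0.1476] rot [ 1.8e+02  1.0e-01 -1.0e+00] shift [-0.0023 -0.0055  0.0626] turn [0.02 0.13 0.19] rows 1.2567760362601665
```

View pics/s1.png

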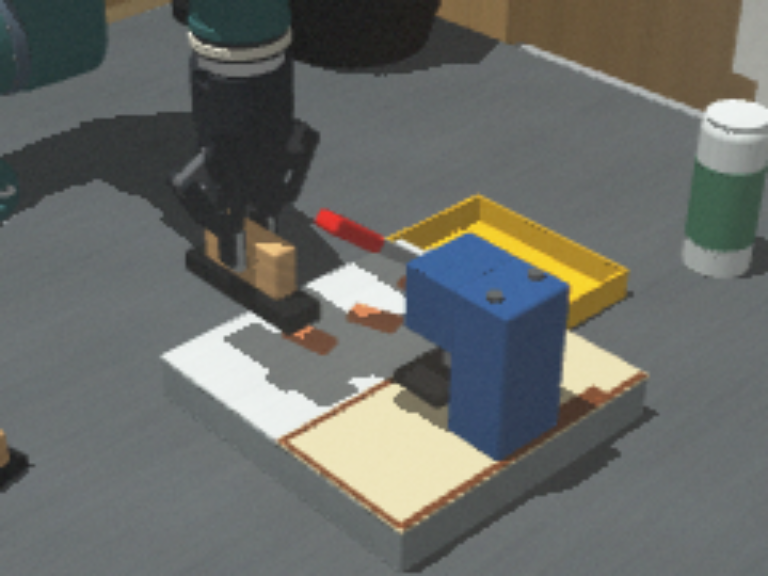

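The scraper is held level on the near side of the offcuts, at crop (255,265). Now I lower it onto the bed.

```bash
python3 -m inch '1 -0.001 0 0.03 0 0 0;1 -0.002 0 0.055 0 0 0;1 -0.002 0 0.068 0 0 0;1 -0.002 0 0.070 0 0 0;1 -0.002 0 0.070 0 0 0';python3 -m inch '1 0 0 0.002 0 0 0;1 0 0 0.002 0 0 0;1 0 0 0.002 0 0 0'; python3 - <<'E'
from h import *
im,d=viewer.grab_frame("scene");S=cloud("scene",d);hs=cv2.cvtColor(im,cv2.COLOR_RGB2HSV)
go(*st(-.08,-.09),.073,-1.2)
m=(d>0)&(S[...,0]>.42)&(S[...,0]<.6)&(S[...,1]>-.02)&(S[...,1]<.07)&(S[...,2]>.05)&(S[...,2]<.075)&(hs[...,2]<70)
print(rect(S,m)); 
w=(d>0)&(S[...,0]>.42)&(S[...,0]<.6)&(S[...,1]>-.02)&(S[...,1]<.07)&(S[...,2]>.08)&(S[...,2]<.12)&(hs[...,1]>80)&(hs[...,0]>8)&(hs[...,0]<24)
print("wood",rect(S,w))
E
```

```text
time: 4.8
position: [0.5105, 0.0233, 0.0791]
ee_rot: [180.0, -0.0, -1.2]
force: [1.0, 0.4, -1.2]
gripper_width: 0.249
grip_force: 59.7
time: 5.1
position: [0.5109, 0.0241, 0.0778]
ee_rot: [180.0, -0.1, -1.2]
force: [0.2, -0.0, -1.0]
gripper_width: 0.25
grip_force: 59.7
t 5.15 pos [0.5108 0.0242 0.0777] rot [ 1.8e+02 -1.0e-01 -1.2e+00] shift [-0.0018 -0.0065  0.0047] turn [ 0.01 -0.09  0.05] rows 0.16366176154014173
(array([513.8,  21.8]), array([130.9,  34.5]), 0.6, array([52.5, 64.2, 68. ]), 336)
wood (array([514.8,  22.8]), array([22.8, 89.7]), 88.6, array([ 82. , 103.1, 112.1]), 232)
```

```bash
python3 -m inch '1 -0.001 0 0.002 0 0 0;1 -0.002 0 0.003 0 0 0;1 -0.002 0 0.003 0 0 0'; python3 -m inch '1 0 -0.008 0 0 0 0;1 0 -0.02 0 0 0 0;1 0 -0.033 0 0 0 0;1 0 -0.047 0 0 0 0;1 0 -0.061 0 0 0 0'; python3 -m inch '1 0 -0.014 0 0 0 0;1 0 -0.028 0 0 0 0;1 0 -0.042 0 0 0 0;1 0 -0.056 0 0 0 0;1 0 -0.066 0 0 0 0'
python3 - <<'E'
from h import *
go(*st(-.08,.09),.075,-1.2)
im,d=viewer.grab_frame("top");cv2.imwrite("pics/t2.png",cv2.resize(im[190:330,160:350,::-1],None,fx=3.5,fy=3.5))
E
```

```text
time: 5.45
position: [0.5078, 0.0243, 0.0736]
ee_rot: [180.0, 0.0, -1.2]
force: [0.1, -0.6, -1.9]
gripper_width: 0.247
grip_force: 59.7
time: 5.95
position: [0.5095, 0.0867, 0.0739]
ee_rot: [180.0, -0.0, -1.1]
force: [-0.4, -0.8, -0.9]
gripper_width: 0.249
grip_force: 59.7
time: 6.45
position: [0.5108, 0.1524, 0.0739]
ee_rot: [180.0, -0.0, -1.1]
force: [-0.3, -1.2, -1.0]
gripper_width: 0.252
grip_force: 59.6
t 6.45 pos [0.5108 0.1524 0.0739] rot [180.   -0.   -1.1] shift [ 0.0009 -0.0582 -0.0011] turn [ 0.01 -0.01  0.08] rows 1.1652586967519436
```

View pics/t2.png

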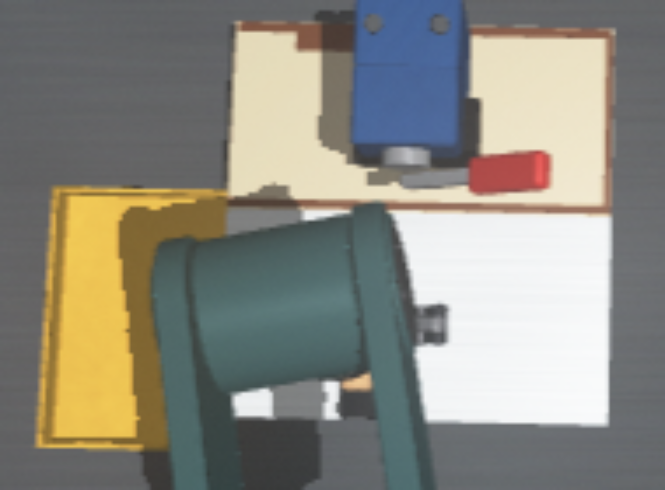

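The arm hides the offcuts in the top view, but the sheet behind the scraper is clean and forces are low. I continue the sweep, slower towards the edge.

```bash
python3 -m inch '1 0 -0.01 0 0 0 0;1 0 -0.022 0 0 0 0;1 0 -0.034 0 0 0 0;1 0 -0.044 0 0 0 0;1 0 -0.054 0 0 0 0'; python3 -m inch '1 0 -0.01 0 0 0 0;1 0 -0.018 0 0 0 0;1 0 -0.026 0 0 0 0;1 0 -0.034 0 0 0 0;1 0 -0.042 0 0 0 0'; python3 -m inch '1 0 -0.008 0 0 0 0;1 0 -0.016 0 0 0 0;1 0 -0.022 0 0 0 0;1 0 -0.022 0 0 0 0;1 0 -0.022 0 0 0 0'
python3 - <<'E'
from h import *
go(*st(-.08,.15),.075,-1.2)
im,d=viewer.grab_frame("scene");cv2.imwrite("pics/s2.png",cv2.resize(im[150:330,260:480,::-1],None,fx=3.3,fy=3.3))
E
```

```text
time: 7.0
position: [0.5119, 0.2061, 0.0738]
ee_rot: [180.0, 0.0, -1.2]
force: [0.9, 0.0, -1.6]
gripper_width: 0.248
grip_force: 59.6
time: 7.5
position: [0.5128, 0.2479, 0.0739]
ee_rot: [-180.0, -0.0, -1.2]
force: [-0.2, 0.6, -1.5]
gripper_width: 0.247
grip_force: 59.7
time: 8.0
position: [0.5132, 0.2692, 0.0738]
ee_rot: [180.0, 0.0, -1.1]
force: [0.1, 0.0, -2.7]
gripper_width: 0.244
grip_force: 59.6
t 8.0 pos [0.5132 0.2692 0.0738] rot [180.    0.   -1.1] shift [ 0.001  -0.0015 -0.0012] turn [0.03 0.01 0.06] rows 0.04288712435374821
```

View pics/s2.png

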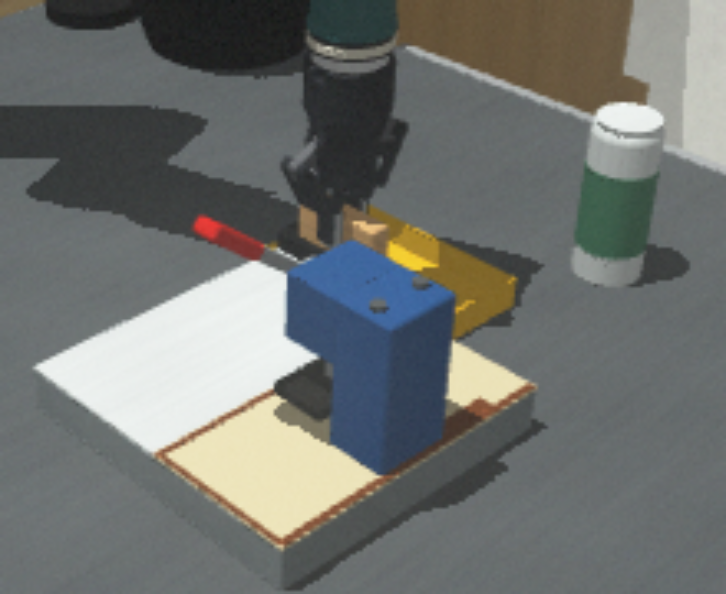

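The sheet is clear. I lift, back away, and check the pan.

```bash
python3 -m inch '1 0 0 -0.03 0 0 0;1 0 0 -0.07 0 0 0;1 -0.02 0.02 -0.095 0 0 0;1 -0.045 0.06 -0.1 0 0 0;1 -0.07 0.105 -0.1 0 0 0'; python3 -m inch '1 -0.015 0.045 0 0 0 0;1 -0.03 0.09 0 0 0 0;1 -0.04 0.135 0 0 0 0;1 -0.04 0.18 0 0 0 0;1 -0.04 0.225 0 0 0 0'
python3 - <<'E'
from h import *
go(.4,-.09,.034,-1.2)
im,d=viewer.grab_frame("top");P=cloud("top",d);cv2.imwrite("pics/t3.png",cv2.resize(im[190:350,160:440,::-1],None,fx=2.8,fy=2.8))
hs=cv2.cvtColor(im,cv2.COLOR_RGB2HSV)
print([(np.round(r["point"]).tolist(),round(r["confidence"],2)) for r in viewer.recognise("top","offcut0")])
E
```

```text
time: 8.55
position: [0.4421, 0.1662, 0.176]
ee_rot: [-180.0, -0.3, -1.1]
force: [-0.0, -1.1, -1.1]
gripper_width: 0.249
grip_force: 59.7
time: 9.05
position: [0.3965, -0.0591, 0.1744]
ee_rot: [180.0, -0.1, -1.2]
force: [0.9, 0.1, -1.3]
gripper_width: 0.249
grip_force: 59.7
t 9.05 pos [ 0.3965 -0.0591  0.1744] rot [ 1.8e+02 -1.0e-01 -1.2e+00] shift [0.0039 0.0308 0.1404] turn [ 0.04 -0.11  0.02] rows 2.8758568557594604
[([207.0, 295.0], 0.6), ([214.0, 283.0], 0.53)]
```

View pics/t3.png

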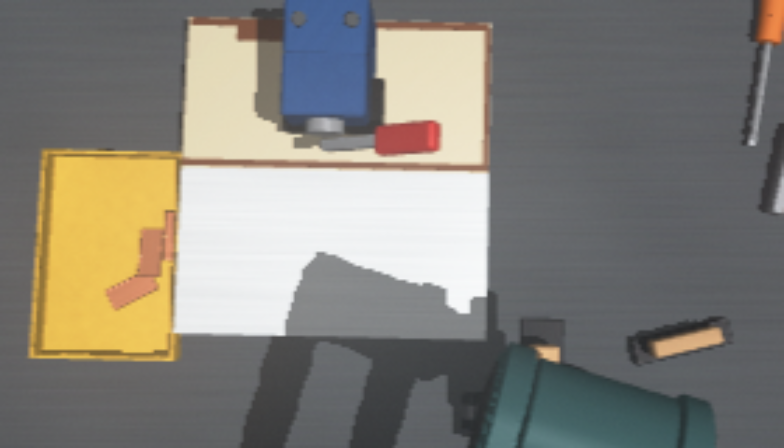

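Two offcuts lie on the pan floor at crop (150,252) and (132,290). The third stands on edge along the near wall at (170,236). I measure its height.

```bash
python3 - <<'E'
from h import *
im,d=viewer.grab_frame("top");P=cloud("top",d);hs=cv2.cvtColor(im,cv2.COLOR_RGB2HSV)
m=(hs[...,0]<14)&(hs[...,1]>60)&(d>0);w=np.zeros_like(m);w[255:305,190:226]=1
n,l,s,c=cv2.connectedComponentsWithStats((m&w).astype(np.uint8))
for i in range(1,n):
    if s[i,4]>6: print(c[i].round(1),s[i],rect(P,l==i))
for v in range(262,290,3): print(v,[(tuple(np.round(P[v,u]*1000).astype(int)),int(hs[v,u,0])) for u in range(216,227)])
print(st(-.08,.142),st(-.08,.14))
E
```

```text
[211.8 284.1] [198 266  25  34 312] (array([512.9, 292.9]), array([ 38.5, 100.5]), 60.5, array([ 6.3, 13.6, 24.6]), 312)
262 [((np.int64(569), np.int64(288), np.int64(3)), 22), ((np.int64(569), np.int64(286), np.int64(3)), 22), ((np.int64(568), np.int64(283), np.int64(5)), 22), ((np.int64(569), np.int64(280), np.int64(3)), 22), ((np.int64(569), np.int64(278), np.int64(2)), 22), ((np.int64(568), np.int64(274), np.int64(6)), 22), ((np.int64(568), np.int64(272), np.int64(6)), 20), ((np.int64(568), np.int64(269), np.int64(6)), 20), ((np.int64(567), np.int64(262), np.int64(28)), 21), ((np.int64(565), np.int64(256), np.int64(42)), 90), ((np.int64(565), np.int64(253), np.int64(47)), 105)]
265 [((np.int64(560), np.int64(287), np.int64(7)), 21), ((np.int64(561), np.int64(285), np.int64(3)), 21), ((np.int64(560), np.int64(282), np.int64(6)), 20), ((np.int64(560), np.int64(279), np.int64(7)), 16), ((np.int64(561), np.int64(277), np.int64(4)), 15), ((np.int64(560), np.int64(274), np.int64(6)), 16), ((np.int64(561), np.int64(273), np.int64(2)), 18), ((np.int64(561), np.int64(269), np.int64(4)), 2
[... 4110 characters left out ...]
(255), np.int64(43)), 90), ((np.int64(505), np.int64(253), np.int64(40)), 90)]
289 [((np.int64(498), np.int64(286), np.int64(5)), 22), ((np.int64(498), np.int64(283), np.int64(5)), 22), ((np.int64(498), np.int64(281), np.int64(4)), 22), ((np.int64(498), np.int64(279), np.int64(1)), 22), ((np.int64(498), np.int64(275), np.int64(7)), 20), ((np.int64(498), np.int64(273), np.int64(3)), 19), ((np.int64(497), np.int64(265), np.int64(30)), 19), ((np.int64(497), np.int64(260), np.int64(42)), 23), ((np.int64(469), np.int64(18), np.int64(1198)), 90), ((np.int64(497), np.int64(255), np.int64(41)), 105), ((np.int64(497), np.int64(252), np.int64(44)), 105)]
[0.51399137 0.26264425] [0.51394948 0.26064469]
```

All three offcuts are inside the pan: the on-edge one tops out at 24 mm, below the 30 mm rim, and is clear of the wall. Now I put the scraper down at (0.40,-0.09).

```bash
python3 -m inch '1 0.002 0.02 0.03 0 0 0;1 0.004 0.03 0.07 0 0 0;1 0.004 0.031 0.11 0 0 0;1 0.004 0.031 0.135 0 0 0;1 0.004 0.031 0.139 0 0 0'; python3 -m inch '1 0 0 0.002 0 0 0;1 0 0 0.003 0 0 0;1 0 0 0.003 0 0 0;1 0 0 0.003 0 0 0'
```

```text
time: 9.7
position: [0.3975, -0.0861, 0.0312]
ee_rot: [-179.8, 0.5, -1.1]
force: [-0.7, 0.1, -1.6]
gripper_width: 0.247
grip_force: 59.8
time: 10.1
position: [0.4019, -0.0886, 0.0334]
ee_rot: [179.9, -0.2, -1.1]
force: [1.0, -0.2, -2.1]
gripper_width: 0.254
grip_force: 59.8
```

```bash
python3 -m inch '1 0 0 0.002 0 0 0;1 0 0 0.002 0 0 0;1 0 0 0.002 0 0 0';python3 -m inch '1 0 0 0.002 0 0 0;1 0 0 0.002 0 0 0;1 0 0 0.002 0 0 0'
```

```text
time: 10.4
position: [0.4006, -0.0884, 0.0299]
ee_rot: [180.0, -0.0, -1.2]
force: [0.3, 0.3, -2.5]
gripper_width: 0.251
grip_force: 59.8
time: 10.7
position: [0.4008, -0.0884, 0.0297]
ee_rot: [180.0, 0.0, -1.2]
force: [-4.9, 1.3, 10.6]
gripper_width: 0.249
grip_force: 61.4
```

```bash
python3 -m inch '-0.3 0 0 0 0 0 0;-0.3 0 0 0 0 0 0;-0.3 0 0 0 0 0 0;-0.3 0 0 0 0 0 0;-0.3 0 0 0 0 0 0'; python3 -m inch '-0.3 0 0 -0.02 0 0 0;-0.3 0 0 -0.06 0 0 0;-0.3 0 0 -0.11 0 0 0;-0.3 0 0 -0.16 0 0 0;-0.3 0 0 -0.2 0 0 0'
python3 - <<'E'
from h import *
for k in("scene",):
    im,d=viewer.grab_frame(k);S=cloud(k,d);hs=cv2.cvtColor(im,cv2.COLOR_RGB2HSV)
    b=lambda x0,x1,y0,y1,z0,z1:(d>0)&(S[...,0]>x0)&(S[...,0]<x1)&(S[...,1]>y0)&(S[...,1]<y1)&(S[...,2]>z0)&(S[...,2]<z1)
    print("grip",rect(S,b(.3,.5,-.15,-.03,.05,.08)),"foot",rect(S,b(.3,.5,-.15,-.03,.009,.026)))
    m=b(.54,.65,-.05,.12,.12,.26)&((hs[...,0]<8)|(hs[...,0]>172))&(hs[...,1]>120);X=S[m]
    print("lever",X.min(0).round(3),X.max(0).round(3),X.mean(0).round(3),len(X))
    C,k_=ray(k,(332,223));print("net ray at x=.605..",[ (C+k_*(x-C[0])/k_[0]).round(3).tolist() for x in(.6,.61)])
print(st(.015,-.07),st(.0,0))
for t in ("lever_handle","pivot"): print([(r["point"],r["confidence"]) for r in viewer.recognise("scene",t)])
go(.605,.03,.3,-1.2)
E
```

```text
time: 11.2
position: [0.4006, -0.0883, 0.0277]
ee_rot: [-180.0, 0.0, -1.2]
force: [-0.4, 0.4, 0.1]
gripper_width: 0.652
grip_force: 0.0
time: 11.7
position: [0.401, -0.0884, 0.231]
ee_rot: [179.9, -0.2, -1.2]
force: [0.9, 0.6, -1.1]
gripper_width: 0.654
grip_force: 0.0
grip (array([403.2, -89.5]), array([23.1, 92.2]), 88.4, array([51.4, 61.2, 64.4]), 238) foot (array([403.9, -88.8]), array([ 35.8, 133.1]), 89.0, array([11. , 17.9, 23.3]), 278)
lever [0.591 0.02  0.188] [0.617 0.072 0.23 ] [0.61  0.04  0.213] 134
net ray at x=.605.. [[0.6, 0.06, 0.197], [0.61, 0.05, 0.206]]
[0.60453074 0.04870122] [0.591 0.119]
[([329.7, 225.3], 0.48)]
[([351.1, 266.4], 0.81), ([334.2, 223.6], 0.4)]
t 11.85 pos [ 0.4024 -0.089   0.2316] rot [179.8  -0.4  -1.2] shift [ 0.2007 -0.1229 -0.0673] turn [ 0.15 -0.43  0.04] rows 4.894437280843099
```

The scraper stands upright on the bench. The handle centre is at x≈0.604 and the lever is still up. I go above the handle with the fingers shut.

```bash
python3 -m inch '1 0.015 -0.01 -0.04 0 0 0;1 0.05 -0.035 -0.055 0 0 0;1 0.085 -0.06 -0.055 0 0 0;1 0.12 -0.085 -0.055 0 0 0;1 0.155 -0.11 -0.055 0 0 0';python3 -m inch '1 0.03 -0.02 0 0 0 0;1 0.045 -0.032 0 0 0 0;1 0.045 -0.032 0 0 0 0'; python3 -c "
from h import *
go(.604,.052,.235,-1.2)"
```

```text
time: 12.35
position: [0.5586, 0.0196, 0.2807]
ee_rot: [180.0, 0.2, -1.2]
force: [-0.3, -0.6, 0.7]
gripper_width: -0.003
grip_force: 0.0
time: 12.65
position: [0.6042, 0.0512, 0.2788]
ee_rot: [-180.0, 0.3, -1.0]
force: [0.7, -0.9, 0.4]
gripper_width: 0.002
grip_force: 0.0
t 12.65 pos [0.6042 0.0512 0.2788] rot [-180.     0.3   -1. ] shift [ 0.     -0.0007  0.0438] turn [-0.02  0.34  0.18] rows 0.8757917870220778
```

```bash
python3 -m inch '1 0 0 0.02 0 0 0;1 0 0 0.04 0 0 0;1 0 0.003 0.052 0 0 0;1 0 0.007 0.062 0 0 0;1 0 0.012 0.072 0 0 0';python3 -m inch '1 0 0.005 0.01 0 0 0;1 0 0.009 0.02 0 0 0;1 0 0.012 0.03 0 0 0;1 0 0.014 0.04 0 0 0;1 0 0.015 0.05 0 0 0'; python3 -c "
from h import *
go(.604,.024,.138,-1.2)"
```

```text
time: 13.15
position: [0.603, 0.0369, 0.2112]
ee_rot: [180.0, -0.0, -1.2]
force: [-0.9, 0.1, 3.6]
gripper_width: -0.003
grip_force: 1.4
time: 13.65
position: [0.6033, 0.0219, 0.1602]
ee_rot: [180.0, -0.0, -1.2]
force: [-0.5, -2.6, 3.9]
gripper_width: 0.001
grip_force: 1.5
t 13.65 pos [0.6033 0.0219 0.1602] rot [180.   -0.   -1.2] shift [ 0.0007 -0.0021  0.0222] turn [ 0.05 -0.05  0.01] rows 0.44624430290947903
```

The lever is moving at about 4 N. I keep pushing down until the force rises at the stop.

```bash
python3 -m inch '1 0 0 0.008 0 0 0;1 0 0 0.014 0 0 0;1 0 0 0.019 0 0 0;1 0 0 0.021 0 0 0;1 0 0 0.021 0 0 0';python3 -m inch '1 0 0 0.002 0 0 0;1 0 0 0.003 0 0 0;1 0 0 0.003 0 0 0;1 0 0 0.003 0 0 0'
```

```text
time: 14.15
position: [0.6027, 0.0232, 0.1394]
ee_rot: [-179.9, 0.1, -1.1]
force: [-0.4, 0.6, 0.6]
gripper_width: -0.004
grip_force: 0.0
time: 14.55
position: [0.6028, 0.0232, 0.1389]
ee_rot: [-180.0, -0.0, -1.1]
force: [-3.2, -0.7, 7.9]
gripper_width: 0.003
grip_force: 3.8
```

```bash
python3 -m inch '1 0 0 0.002 0 0 0;1 0 0 0.003 0 0 0;1 0 0 0.003 0 0 0;1 0 0 0.003 0 0 0'; python3 -c "
from h import *
s=sense();print(s['position'],s['force'])"
```

```text
time: 14.95
position: [0.6029, 0.0233, 0.1386]
ee_rot: [-180.0, -0.1, -1.1]
force: [-5.8, -0.6, 15.9]
gripper_width: 0.004
grip_force: 7.7
[0.60289149 0.02330673 0.13863653] [-5.76193285 -0.58121839 15.9272563 ]
```

The lever is on a hard stop at z 0.1386, and I predicted 0.138 for fully down. I retract and check.

```bash
python3 -m inch '1 0 0 -0.02 0 0 0;1 0 0 -0.06 0 0 0;1 0 0 -0.1 0 0 0;1 -0.03 0.02 -0.13 0 0 0;1 -0.07 0.05 -0.14 0 0 0';python3 -m inch '1 -0.04 0.03 0 0 0 0;1 -0.08 0.06 0 0 0 0;1 -0.12 0.09 0 0 0 0;1 -0.16 0.12 0 0 0 0;1 -0.16 0.12 0 0 0 0'
python3 - <<'E'
from h import *
im,d=viewer.grab_frame("scene");S=cloud("scene",d);hs=cv2.cvtColor(im,cv2.COLOR_RGB2HSV)
m=(d>0)&(S[...,0]>.57)&(S[...,0]<.65)&(S[...,1]>-.05)&(S[...,1]<.12)&(S[...,2]>.09)&(S[...,2]<.26)&((hs[...,0]<8)|(hs[...,0]>172))&(hs[...,1]>120);X=S[m]
print("lever",X.min(0).round(3),X.max(0).round(3),X.mean(0).round(3),np.degrees(np.arctan(np.polyfit(X[:,1],X[:,2],1)[0])),sense()["time"],sense()["force"])
b=lambda x0,x1,y0,y1,z0,z1:(d>0)&(S[...,0]>x0)&(S[...,0]<x1)&(S[...,1]>y0)&(S[...,1]<y1)&(S[...,2]>z0)&(S[...,2]<z1)
print("mag",rect(S,b(.5,.62,-.36,-.25,.008,.05)),"can",rect(S,b(.5,.75,.42,.6,.03,.2)),"scr",rect(S,b(.3,.5,-.15,-.03,.05,.08)))
t,dt=viewer.grab_frame("top")
cv2.imwrite("pics/f.png",np.hstack([cv2.resize(im[:,:,::-1],(400,300)),t[170:330,160:373,::-1].repeat(1,0)[:,:,:] if 0 else cv2.resize(t[170:320,160:360,::-1],(400,300))]))
E
```

```text
time: 15.45
position: [0.5339, -0.0245, 0.2772]
ee_rot: [-180.0, -0.3, -1.0]
force: [0.1, -1.8, 0.8]
gripper_width: -0.0
grip_force: 0.0
time: 15.95
position: [0.3668, -0.1442, 0.2739]
ee_rot: [179.9, 0.0, -1.6]
force: [0.9, 0.8, -0.0]
gripper_width: -0.002
grip_force: 0.0
lever [ 0.593 -0.     0.123] [0.616 0.056 0.146] [0.606 0.026 0.137] 12.363065519056802 16.0 [ 0.04582799  0.36148031 -0.33023977]
mag (array([ 587.4, -327.3]), array([70.2, 76.1]), 75.5, array([20.1, 23.3, 27.6]), 751) can (array([641.1, 494.8]), array([64.8, 61.5]), 84.7, array([ 38.5, 108.5, 161.1]), 1028) scr (array([405.3, -88.9]), array([23.2, 90.5]), 88.4, array([51.7, 61.2, 64.3]), 235)
```

View pics/f.png

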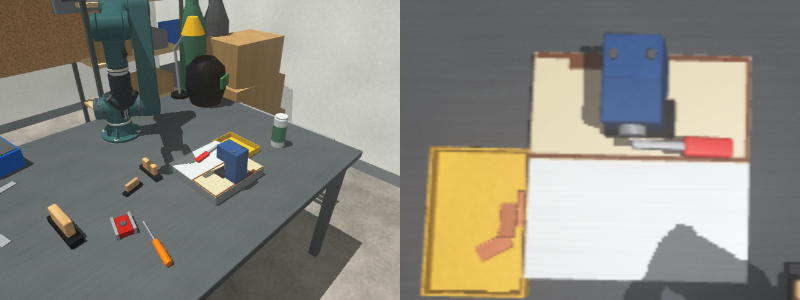

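The lever slopes 12.4° (about 0.2 rad) below level, so it is fully down. All three offcuts are in the pan at (500,225), the scraper stands on the bench, and the arm is clear.

```bash
python3 -c "
from station import job_done
print(job_done())"
```

```text
the job is handed in; nothing more can be done
None
```

I handed the job in at about 16 s: the final pictures showed all three offcuts in the pan, the lever fully down, the scraper upright on the bench clear of the station, and the magnet, screwdriver and spray can in place; the hand-in gave no verdict.

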